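Set the angle board and lay the straightedge for a 30 degree score

TASK

Get the plaster panel ready for scoring at 30 degrees: swing the arm of the angle board to the 30 degree mark (the long tick in the middle of the scale), then lay the straightedge flat on the panel, flush along the arm's robot-side edge and roughly centred on the arm's length. Put it down gently rather than dropping it, do not push the arm off its mark, and leave the other things where they are.

Things in the scene. Friction and masses are not known exactly. Their poses are not given: they have to be found in the camera images.
- angle_board: Fixed plywood board 300 x 360 mm with a white plaster panel 280 x 340 mm on it, its flat top 38 mm above the table. Origin: centre of the underside; at yaw 0, x points away from the robot, y to its left. A flat metal arc scale on the panel, 206 to 242 mm from the arm's pivot, has dark ticks every 10 degrees from 0 to 60: long ones (32 mm) at 0, 30 and 60, short ones between.
- swing_arm (a joint): Arm's angle about its vertical pivot, rad, 0 to 1.22: 0 = along the board's -y (over the first long tick); grows as the outer end swings to the robot side (board -x), clockwise from above. 30 degrees = 0.524, over the middle long tick. A friction pivot (0.6 N m) holds it where it is left: about 3.5 N at the knob moves it, or 6 N against its middle.
- swing_pivot (a point): On the pivot axis at the panel's top (z 38 mm), turning with the arm: x along the arm to its outer end, z up, robot-side edge at -y. The arm is a steel bar 24 mm wide (edges at y -12 and +12 mm), 2 to 12 mm above the panel, from x -12 to 190 mm, plus a small point to 198 mm that touches nothing. Bolt head on the pivot: 24 mm across, top 26 mm above the panel.
- swing_knob (a point): Middle of the arm's upright round wooden knob, 24 mm in diameter, 42 mm tall, fixed to the arm. The point is 175 mm from the pivot along the arm and 35 mm above the panel (73 mm above the table); the knob reaches from 14 to 56 mm above the panel.
- straightedge: Loose aluminium plate 180 (x) x 50 (y) x 12 mm with straight long edges and, on its middle, an upright wooden block handle 50 (x) x 22 (y) mm, top 49 mm above the underside. 0.24 to 0.39 kg. Origin: centre of the underside. Either long edge may go to the arm; flush, its origin is at y -37 mm, z 0 in the swing_pivot frame. Starts on the table right of the board.
- block_plane: Bystander, loose: dark steel hand plane 150 x 50 mm, about 65 mm tall, with a wooden back grip. Origin: centre of its underside; x along its length.
- plaster_puck: Bystander, loose: white plaster disc 68 mm in diameter, 24 mm tall, on the panel near its robot-side right corner. Origin: centre of its underside.
- spray_bottle: Bystander, loose: clear bottle 72 mm in diameter, 200 mm tall, left of the board. Origin: centre of its underside.
- mixing_tub: Bystander, loose: white open tub 150 mm in diameter, 130 mm tall, left and beyond the board. Origin: centre of its underside.
- rinse_cup: Bystander, loose: grey cup 84 mm in diameter, 100 mm tall, right of the board's far edge. Origin: centre of its underside.
- paint_jar: Bystander, loose: jar 80 mm in diameter, 90 mm tall, far right. Origin: centre of its underside.
- putty_knife: Bystander, loose: flat putty knife lying on the table at the right. Origin: centre of its underside.
Things that resemble listed ones, but are neither listed nor needed, are in the scene too. What is shaped like the straightedge but blue or turquoise is not meant.

How it is judged:
On the way:
1. the arm is at 30 degrees, give or take 2, before the straightedge has been shifted by more than 20 mm (value of joint swing_arm between 0.4887 and 0.5585 rad and velocity of joint swing_arm between -0.02 and 0.02 rad/s and distance of straightedge from where it was at the start of the episode below 0.02 m), for 0.3 s.
At the end, for the whole second after the job is handed in: The arm stands at 30 degrees, give or take 2 degrees; the straightedge lies at rest, flat on the panel (within 3 mm of its top) against the arm's robot-side edge, with a gap of at most 3 mm and parallel to it within 1.5 degrees, its middle 50 to 130 mm from the pivot along the arm (value of joint swing_arm between 0.4887 and 0.5585 rad and y of straightedge in the frame of swing_pivot between -0.04 and -0.035 m and angle between the x axis of straightedge and the x axis of swing_pivot, either way round below 0.026 rad and x of straightedge in the frame of swing_pivot between 0.05 and 0.13 m and angle between straightedge's own z axis and vertical below 0.04 rad and z of straightedge in the frame of swing_pivot between -0.003 and 0.003 m and linear speed of straightedge below 0.02 m/s); the robot touches nothing.
It fails at once if the straightedge is dropped or slammed onto the panel: faster than 0.5 m/s within about 30 mm above it (horizontal distance between straightedge and swing_pivot below 0.2 m and z of straightedge in the frame of swing_pivot below 0.03 m and linear speed of straightedge above 0.5 m/s).
It fails at once if a bystander (plane, puck, bottle, tub, cup, jar or putty knife) is moved by more than 25 mm (distance of any of block_plane, plaster_puck, spray_bottle, mixing_tub, rinse_cup, paint_jar, putty_knife from where it was at the start of the episode above 0.025 m).
It also fails if it takes over 58 s, if anything falls off the work surface, if the arm or the gripper's body presses on something with over 40 N, if the wrist force passes 120 N, or if a joint passes its speed limit or range.

ROBOT

A 7-joint arm with a two-finger parallel gripper is mounted at the origin on the work surface. World frame = base frame: x ahead of the robot, y to its left, z up, the work surface at z = 0. Lengths are in m, angles in rad, forces in N, time in s.
With the tool pointing down it reaches from about 0.425 to 0.925 m from the base axis. Payload 6.8 kg.
Tool frame: the origin (TCP) lies midway between the tips of the shut fingers; the grasp point (between the pads) lies 19 mm behind it; z points along the fingers, y is the direction in which the jaws open and shut (so a half turn about z gives the same grasp; the last joint's range is limited). The gripper opens to 85 mm and grips with 20 to 120 N. Pads are 22 mm wide; open, the fingers measure 114 mm over their backs; the gripper's body (76 mm by 85 mm) begins 54 mm behind the grasp point. The pads swing forward as they close: fully open they stand 13 mm farther back than shut.
Start: joints at [-1.282, 0.477, 0.022, 1.555, -0.011, 1.109, -0.083], TCP at [0.261, 0.623, 0.231] pointing down, gripper open.
Joint ranges: [-2.96, 2.96], [-0.34, 2.1], [-1.41, 1.46], [0.24, 2.44], [-1.37, 4.51], [0.17, 1.92], [-2.96, 2.96]. Speed limits (rad/s): [2.39, 2.39, 3.14, 3.14, 3.14, 3.14, 3.14].

INTERFACE

Orientations are given as a unit quaternion [w, x, y, z].
In Python, from station import readout, eyes, ticket gives the robot as it stands. The module is installed in compiled form; this text tells all that it offers.
- The arm moves only by the shell command python3 -m crank 'ROWS' [FORCE]. ROWS is JSON, a list of rows, each an object of numbers: "jaw": the opening in per cent of the stroke, from 0 (shut) to 100 (fully open); "x", "y", "z": the shift along the tool's x, y, z in mm; "ax", "ay", "az": the turn, a rotation vector about the tool's x, y, z in degrees. In form: [{"jaw": .., "x": .., "y": .., "z": .., "ax": .., "ay": .., "az": ..}, ...]. A call has 1 to 12 rows; each row shifts and turns the commanded pose from where the row before left it, along the tool's axes as they then stand; what a row does not reach is not made up. A row lasts 1/8 s, in which the tool goes at most 62.5 mm and 10.7 degrees, less where a joint would pass 70% of its speed; a pose out of reach is approached as far as the arm can. A call with a gripper value outside its range is refused whole. The fingers move at their own pace and stop on an object; FORCE is the grip in N (left out, the last holds). Time passes only in rows, so rows that do not move let the fingers close. It gives the time, the measured TCP pose, the force and the opening at its end, in the units of the state.
- readout.get_obs(): the state, without advancing time (a new reading comes with each control period).
- eyes.read_camera(name): name is "scene" or "top"; returns (picture, depth): 420x560x3 uint8, red, green, blue; 420x560 float32, m along the optical axis (not along the pixel's ray), 0 where there is no reading.
- eyes.calibration(name): a dict with "fx", "fy", "cx", "cy" (pixels), "R" (3x3) and "t" (3): a world point X has camera coordinates R X + t. Camera axes: x right, y down, z forward; pixel columns grow to the right and rows downward; lengths in m; the calibration is good to about 2 mm. A picture is of the moment at which its call begins. calibration takes no time and is no camera call.
- ticket.hand_in(): hands the job in, once; it reports no verdict.
The state is a dict: "t": time; "q": joint angles; "joint_vel": joint speeds; "joint_torque": joint torques, N m; "eef_pos": TCP position; "tool_rot": TCP orientation; "contact_force": force on the tool from outside, world axes, zero at the start; "torque": the same for the moment, N m; "gripper_width": opening from 0.0 (shut) to 1.0 (fully open).
Only numpy, scipy, OpenCV 4.12 (cv2) and the standard library are available. Lean on these libraries where they do the work, as an engineer would, in place of code of your own. Each camera call takes 0.05 s, during which the arm holds its last target. There are 200 camera calls.

## Working session

There is one attempt and no reset: what is moved stays moved. The work goes in short steps, Python scripts to look and compute and a shell command to move; the robot and the scene stay as the last step left them, time stands still between calls to the robot, and variables do not carry over. Pictures are saved under pics/ and viewed, about 8 in all and at most 12, crops included, and the job is handed in when it is done.

```bash
mkdir -p pics
cat > h.py <<'E'
import numpy as np, cv2
from station import readout, eyes, ticket
def cam(n,save=None):
    p,d=eyes.read_camera(n)
    if save: cv2.imwrite('pics/'+save,p[:,:,::-1])
    return p,d
def ray(n,u,v,z):
    c=eyes.calibration(n);R=np.array(c['R']);t=np.array(c['t'])
    d=R.T@np.array([(u-c['cx'])/c['fx'],(v-c['cy'])/c['fy'],1]);o=-R.T@t
    return o+d*(z-o[2])/d[2]
def proj(n,X):
    c=eyes.calibration(n);x=np.array(c['R'])@X+np.array(c['t'])
    return c['fx']*x[0]/x[2]+c['cx'],c['fy']*x[1]/x[2]+c['cy']
def cloud(n,d):
    c=eyes.calibration(n);R=np.array(c['R']);t=np.array(c['t'])
    v,u=np.mgrid[:d.shape[0],:d.shape[1]]
    P=np.stack([(u-c['cx'])/c['fx']*d,(v-c['cy'])/c['fy']*d,d],-1)
    return (P-t)@R
E
python3 - <<'E'
from h import *
for n in('top','scene'):
    p,d=cam(n,n+'0.png'); np.savez(n+'0.npz',p=p,d=d)
    c=eyes.calibration(n); print(n,c['fx'],-np.array(c['R']).T@np.array(c['t']))
o=readout.get_obs();print(o['t'],o['eef_pos'],o['tool_rot'],o['gripper_width'])
E
```

```text
top 391.6202899890535 [ 0.25282388 -0.12546205  1.22464051]
scene 408.4888046689367 [1.20852796 0.29382688 0.95779152]
0.1 [0.26066726 0.6220879  0.23043529] [-9.32765183e-05  1.97055151e-01  9.80392083e-01 -7.88735899e-04] 0.9995764522255836
```

View pics/top0.png

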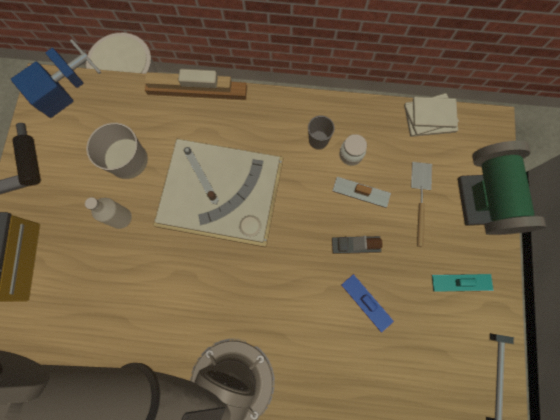

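View pics/scene0.png

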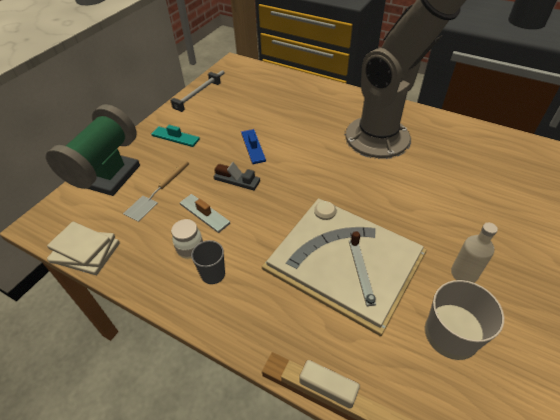

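The top view shows the board at about (220,190), bolt (187,150), knob (211,196), scale from (258,162) to (205,218), puck (250,226). The straightedge is the grey plate at (362,192) with a brown handle; the blue and teal ones are decoys. Next I measure.

Run:
```python
from h import *
f=np.load('top0.npz');p=f['p'];d=f['d']
c=p[130:260,150:400][:,:,::-1]
cv2.imwrite('pics/crop0.png',cv2.resize(c,None,fx=3.2,fy=3.2,interpolation=cv2.INTER_CUBIC))
C=cloud('top',d)
for u,v in((187,150),(200,172),(211,196),(243,180),(180,210),(362,190),(345,188),(380,197),(250,226),(357,244)): print(u,v,C[v,u].round(3))
# wood-handle / plate from height mask
X=C[130:260,320:410];z=X[...,2]
m=((z>.004)&(z<.06)&(X[...,0]>.45)).astype(np.uint8)
for lab,m in(('plate',(p[130:260,320:410].astype(int).max(-1)-p[130:260,320:410].astype(int).min(-1)<25)),):
    n,l,s,ce=cv2.connectedComponentsWithStats(m.astype(np.uint8))
    for i in range(1,n):
        if s[i,4]>60: print(lab,s[i],ce[i]+[320,130])
```

```text
187 150 [0.675 0.222 0.061]
200 172 [0.61  0.174 0.05 ]
211 196 [0.525 0.119 0.095]
243 180 [0.601 0.038 0.037]
180 210 [0.484 0.219 0.043]
362 190 [ 0.601 -0.337  0.049]
345 188 [ 0.613 -0.288  0.014]
380 197 [ 0.595 -0.402  0.011]
250 226 [ 0.452 -0.004  0.061]
357 244 [ 0.433 -0.332  0.036]
plate [  0   0  14  18 168] [324.6547619 136.8452381]
plate [ 20  12  25  22 233] [349.75965665 155.83690987]
plate [ 13  47  58  30 682] [361.03812317 192.2888563 ]
plate [ 12 106  49  17 596] [351.53355705 244.62248322]
```

View pics/crop0.png

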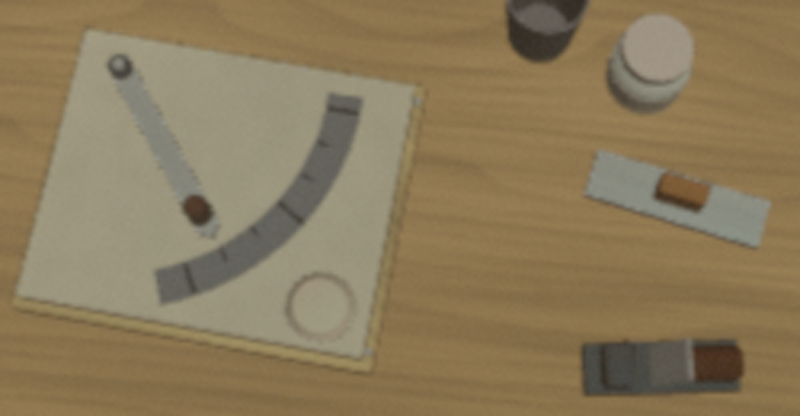

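The crop shows long ticks at full-image (257.2,164.4), (240.9,196.6) and (209.4,216.9), knob centre (211.6,195.6), and the bolt at (187.5,150.6).

Run:
```python
from h import *
f=np.load('top0.npz');p=f['p'].astype(int)
piv=ray('top',187.7,150.6,.062)[:2]
T=[ray('top',*t,.040)[:2] for t in((257.2,164.4),(240.9,196.6),(209.4,216.9))]
ang=lambda v:np.degrees(np.arctan2(v[1],v[0]))
print('piv',piv)
for t in T: print('tick',t,np.linalg.norm(t-piv),ang(t-piv))
# circle through 3 pts 
a=np.array(T);A=np.c_[2*(a[1:]-a[0])];b=(a[1:]**2).sum(1)-(a[0]**2).sum();print('circ',np.linalg.solve(A,b))
k=ray('top',211.8,196,.094)[:2];print('knob',k,np.linalg.norm(k-piv),ang(k-piv))
# panel rect by colour
g=(p.max(-1)-p.min(-1)); m=((p.sum(-1)>420)&(g<65)).astype(np.uint8); m[:,300:]=0;m[:135]=0;m[250:]=0;m[:,:150]=0
cs,_=cv2.findContours(m,0,2);c=max(cs,key=cv2.contourArea);r=cv2.boxPoints(cv2.minAreaRect(c))
w=np.array([ray('top',*q,.038)[:2] for q in r]);print('panel',w.round(3).tolist(),[np.linalg.norm(w[i]-w[i-1]).round(3) for i in range(4)],[ang(w[i]-w[i-1]).round(1) for i in range(4)])
m=(g<25).astype(np.uint8);M=np.zeros_like(m);M[170:210,330:395]=m[170:210,330:395]
cs,_=cv2.findContours(M,0,2);c=max(cs,key=cv2.contourArea)
w=np.array([ray('top',*q,.012)[:2] for q in c[:,0]],np.float32)
print('SE',cv2.minAreaRect(w)); b=cv2.boxPoints(cv2.minAreaRect(w));print(b,[ang(b[i]-b[i-1]).round(1) for i in range(4)])
hb=((p[...,0]-p[...,2]>60)&(p[...,0]<190)).astype(np.uint8);H=np.zeros_like(hb);H[180:200,350:376]=hb[180:200,350:376]
s=f['p'][180:200,350:376]
hm=(s[...,0].astype(int)-s[...,1]>35).astype(np.uint8);print(hm.sum())
cs,_=cv2.findContours(hm,0,2);c=max(cs,key=cv2.contourArea)
w=np.array([ray('top',q[0]+350,q[1]+180,.049)[:2] for q in c[:,0]],np.float32);print('handle',cv2.minAreaRect(w))
```

```text
piv [0.67272341 0.21954605]
tick [ 0.65591051 -0.00139307] 0.22157790962706467 -94.35167701524489
tick [0.54563305 0.03733413] 0.22215567626211566 -124.8952551347404
tick [0.47203425 0.12607264] 0.22138974795727942 -155.02568063585156
circ [0.67013482 0.21548491]
knob [0.52572402 0.11645376] 0.1795462113313292 -144.9575999996839
panel [[0.444, 0.289], [0.721, 0.288], [0.688, -0.065], [0.415, -0.046]] [np.float64(0.336), np.float64(0.277), np.float64(0.354), np.float64(0.273)] [np.float64(85.2), np.float64(-0.3), np.float64(-95.3), np.float64(176.0)]
SE ((0.6059795022010803, -0.34136006236076355), (0.17932716012001038, 0.04954512417316437), 77.68040466308594)
[[ 0.5626464  -0.42367333]
 [ 0.6110506  -0.4342445 ]
 [ 0.6493126  -0.2590468 ]
 [ 0.6009084  -0.24847561]] [np.float32(-102.3), np.float32(-12.3), np.float32(77.7), np.float32(167.7)]
0Traceback (most recent call last):
  File "<stdin>", line 22, in <module>
ValueError: max() iterable argument is empty
```

```bash
cat >> h.py <<'E'
def plan(x,y,z,head):
    from scipy.spatial.transform import Rotation as Ro
    o=readout.get_obs();q=np.array(o['tool_rot']);R=Ro.from_quat(q[[1,2,3,0]]).as_matrix()
    s=1000*R.T@(np.array([x,y,z])-o['eef_pos']); h=np.degrees(np.arctan2(R[1,1],R[0,1]))
    print('t',o['t'],'pos',np.array(o['eef_pos']).round(4),'head',h.round(2),'w',round(o['gripper_width'],3),'F',np.array(o['contact_force']).round(1),'tilt',R[:,2].round(4))
    print('shift mm',s.round(1),'dist',np.linalg.norm(s).round(1),'az',((h-head+90)%180-90).round(2))
E
python3 -c "
from h import *
plan(.527,.117,.25,-55)"
```

```text
t 0.1 pos [0.2607 0.6221 0.2304] head 67.27 w 1.0 F [-0.1 -0.4  0.7] tilt [-5.0e-04 -1.5e-03 -1.0e+00]
shift mm [-440.8 -363.   -18.9] dist 571.3 az -57.73
```

```bash
python3 -m crank '[{"jaw":65,"z":-50},{"x":-40,"y":-33},{"x":-40,"y":-33},{"x":-40,"y":-33},{"x":-40,"y":-33},{"x":-40,"y":-33},{"x":-40,"y":-33},{"x":-40,"y":-33},{"x":-40,"y":-33},{"x":-40,"y":-33},{"x":-40,"y":-33},{"x":-40,"y":-33}]' 30
python3 -m crank '[{"az":10.2},{"az":10.2},{"az":10.2},{"az":10.2},{"az":10.2},{"az":10.2},{"az":10.2},{"az":10.2},{"az":10.2},{"az":10.2},{"az":10.2},{"az":10.1}]'
python3 -c "
from h import *
plan(.527,.117,.06,-55)"
```

```text
t 0.1 pos [0.2607 0.6221 0.2304] head 67.27 w 1.0 F [-0.1 -0.4  0.7] tilt [-5.0e-04 -1.5e-03 -1.0e+00]
shift mm [-440.8 -362.7  171.1] dist 595.9 az -57.73schema error: expected keys jaw, x, y, z, ax, ay, az
schema error: expected keys jaw, x, y, z, ax, ay, az
```

```bash
python3 -m crank '[{"jaw":65,"x":0,"y":0,"z":-50,"ax":0,"ay":0,"az":0},{"jaw":65,"x":-40,"y":-33,"z":0,"ax":0,"ay":0,"az":0},{"jaw":65,"x":-40,"y":-33,"z":0,"ax":0,"ay":0,"az":0},{"jaw":65,"x":-40,"y":-33,"z":0,"ax":0,"ay":0,"az":0},{"jaw":65,"x":-40,"y":-33,"z":0,"ax":0,"ay":0,"az":0},{"jaw":65,"x":-40,"y":-33,"z":0,"ax":0,"ay":0,"az":0},{"jaw":65,"x":-40,"y":-33,"z":0,"ax":0,"ay":0,"az":0},{"jaw":65,"x":-40,"y":-33,"z":0,"ax":0,"ay":0,"az":0},{"jaw":65,"x":-40,"y":-33,"z":0,"ax":0,"ay":0,"az":0},{"jaw":65,"x":-40,"y":-33,"z":0,"ax":0,"ay":0,"az":0},{"jaw":65,"x":-40,"y":-33,"z":0,"ax":0,"ay":0,"az":0},{"jaw":65,"x":-40,"y":-33,"z":0,"ax":0,"ay":0,"az":0}]' 30
python3 -m crank '[{"jaw":65,"x":0,"y":0,"z":0,"ax":0,"ay":0,"az":10.2},{"jaw":65,"x":0,"y":0,"z":0,"ax":0,"ay":0,"az":10.2},{"jaw":65,"x":0,"y":0,"z":0,"ax":0,"ay":0,"az":10.2},{"jaw":65,"x":0,"y":0,"z":0,"ax":0,"ay":0,"az":10.2},{"jaw":65,"x":0,"y":0,"z":0,"ax":0,"ay":0,"az":10.2},{"jaw":65,"x":0,"y":0,"z":0,"ax":0,"ay":0,"az":10.2},{"jaw":65,"x":0,"y":0,"z":0,"ax":0,"ay":0,"az":10.2},{"jaw":65,"x":0,"y":0,"z":0,"ax":0,"ay":0,"az":10.2},{"jaw":65,"x":0,"y":0,"z":0,"ax":0,"ay":0,"az":10.2},{"jaw":65,"x":0,"y":0,"z":0,"ax":0,"ay":0,"az":10.2},{"jaw":65,"x":0,"y":0,"z":0,"ax":0,"ay":0,"az":10.2},{"jaw":65,"x":0,"y":0,"z":0,"ax":0,"ay":0,"az":10.1}]'
python3 -c "
from h import *
plan(.527,.117,.06,-55)"
```

```text
t: 1.6
eef_pos: [0.5267, 0.1161, 0.2811]
tool_rot: [-0.0, 0.197, 0.98, -0.0]
contact_force: [1.1, 0.3, 0.6]
gripper_width: 0.654
t: 3.1
eef_pos: [0.5261, 0.1176, 0.281]
tool_rot: [0.0, 0.955, 0.298, -0.0]
contact_force: [0.1, -0.3, -0.6]
gripper_width: 0.649
t 3.1 pos [0.5261 0.1176 0.281 ] head -55.37 w 0.649 F [ 0.1 -0.3 -0.6] tilt [-7.e-04 -2.e-04 -1.e+00]
shift mm [  0.6   1.1 221. ] dist 221.0 az -0.37
```

```bash
python3 -m crank '[{"jaw":65,"x":0,"y":1,"z":55,"ax":0,"ay":0,"az":0},{"jaw":65,"x":0,"y":0,"z":55,"ax":0,"ay":0,"az":0},{"jaw":65,"x":0,"y":0,"z":45,"ax":0,"ay":0,"az":0},{"jaw":65,"x":0,"y":0,"z":35,"ax":0,"ay":0,"az":0},{"jaw":65,"x":0,"y":0,"z":20,"ax":0,"ay":0,"az":0},{"jaw":65,"x":0,"y":0,"z":11,"ax":0,"ay":0,"az":0},{"jaw":65,"x":0,"y":0,"z":0,"ax":0,"ay":0,"az":0}]' 30
python3 -m crank '[{"jaw":10,"x":0,"y":0,"z":0,"ax":0,"ay":0,"az":0},{"jaw":10,"x":0,"y":0,"z":0,"ax":0,"ay":0,"az":0},{"jaw":10,"x":0,"y":0,"z":0,"ax":0,"ay":0,"az":0},{"jaw":10,"x":0,"y":0,"z":0,"ax":0,"ay":0,"az":0},{"jaw":10,"x":0,"y":0,"z":0,"ax":0,"ay":0,"az":0}]' 25
python3 -c "
from h import *
p,d=cam('scene');cv2.imwrite('pics/s1.png',cv2.resize(p[190:320,240:440,::-1],None,fx=3.5,fy=3.5))
plan(.571,.074,.06,-35)"
```

```text
t: 3.98
eef_pos: [0.5266, 0.1168, 0.0599]
tool_rot: [0.0, 0.954, 0.3, -0.001]
contact_force: [-0.2, -0.4, 0.6]
gripper_width: 0.653
t: 4.6
eef_pos: [0.5274, 0.1173, 0.0613]
tool_rot: [-0.0, 0.954, 0.3, 0.001]
contact_force: [-1.9, 0.9, 6.1]
gripper_width: 0.27
t 4.65 pos [0.5274 0.1174 0.0613] head -55.02 w 0.271 F [-2.2  0.4  7.1] tilt [ 0.0011  0.0011 -1.    ]
shift mm [10.9 60.5  1.3] dist 61.5 az -20.02
```

View pics/s1.png

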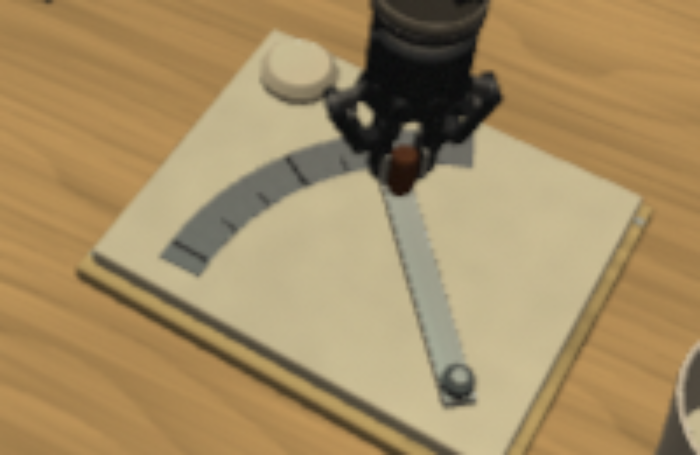

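The jaws hold the knob; the scene crop shows the arm still short of the middle tick. Now swing 20° along the arc.

```bash
python3 -m crank '[{"jaw":10,"x":0.3,"y":10.2,"z":0,"ax":0,"ay":0,"az":-3.3},{"jaw":10,"x":0.3,"y":10.2,"z":0,"ax":0,"ay":0,"az":-3.3},{"jaw":10,"x":0.3,"y":10.2,"z":0,"ax":0,"ay":0,"az":-3.3},{"jaw":10,"x":0.3,"y":10.2,"z":0,"ax":0,"ay":0,"az":-3.3},{"jaw":10,"x":0.3,"y":10.2,"z":0,"ax":0,"ay":0,"az":-3.3},{"jaw":10,"x":0.3,"y":10.2,"z":0,"ax":0,"ay":0,"az":-3.3},{"jaw":10,"x":0,"y":0,"z":0,"ax":0,"ay":0,"az":0},{"jaw":10,"x":0,"y":0,"z":0,"ax":0,"ay":0,"az":0}]' 25
python3 -c "
from h import *
p,d=cam('scene');cv2.imwrite('pics/s2.png',cv2.resize(p[190:320,240:440,::-1],None,fx=4,fy=4,interpolation=cv2.INTER_CUBIC))
plan(.571,.074,.06,-35)
pv=np.array([.6717,.218]);k=np.array(readout.get_obs()['eef_pos'])[:2]-pv;print(np.linalg.norm(k),np.degrees(np.arctan2(k[1],k[0])))"
```

```text
t: 5.65
eef_pos: [0.5718, 0.074, 0.0613]
tool_rot: [0.001, 0.888, 0.459, 0.002]
contact_force: [4.6, 1.3, 5.0]
gripper_width: 0.274
t 5.7 pos [0.5717 0.0741 0.0613] head -35.28 w 0.269 F [4.9 1.9 5.4] tilt [ 3.9e-03  5.0e-04 -1.0e+00]
shift mm [-0.5 -0.6  1.3] dist 1.5 az -0.28
0.1752606402480683 -124.78279419853904
```

View pics/s2.png

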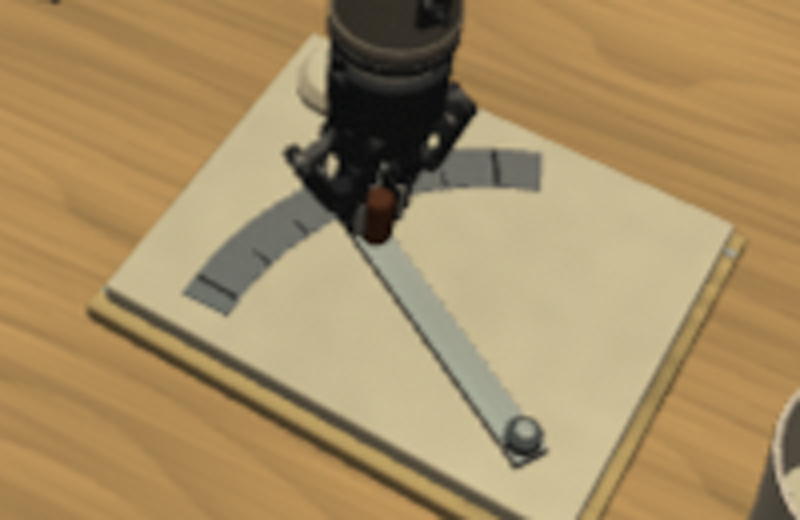

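```bash
python3 -m crank '[{"jaw":65,"x":0,"y":0,"z":0,"ax":0,"ay":0,"az":0},{"jaw":65,"x":0,"y":0,"z":0,"ax":0,"ay":0,"az":0},{"jaw":65,"x":0,"y":0,"z":0,"ax":0,"ay":0,"az":0},{"jaw":65,"x":0,"y":0,"z":-20,"ax":0,"ay":0,"az":0},{"jaw":65,"x":0,"y":0,"z":-55,"ax":0,"ay":0,"az":0},{"jaw":65,"x":0,"y":0,"z":-55,"ax":0,"ay":0,"az":0},{"jaw":65,"x":0,"y":0,"z":-55,"ax":0,"ay":0,"az":0}]' 25
python3 -c "
from h import *
plan(.606,-.341,.20,-12.3)
p,d=cam('top','t3.png');np.savez('t3.npz',p=p,d=d);p,d=cam('scene','s3.png')
cv2.imwrite('pics/s3.png',cv2.resize(p[190:320,240:440,::-1],None,fx=4,fy=4,interpolation=cv2.INTER_CUBIC))"
```

```text
t: 6.58
eef_pos: [0.5692, 0.0735, 0.2466]
tool_rot: [-0.0, 0.888, 0.46, -0.001]
contact_force: [0.9, 0.5, 0.8]
gripper_width: 0.654
t 6.575 pos [0.5692 0.0735 0.2466] head -35.25 w 0.654 F [0.9 0.5 0.8] tilt [-1.2e-03 -4.0e-04 -1.0e+00]
shift mm [-317.3  269.3   46.8] dist 418.8 az -22.95
```

View pics/s3.png

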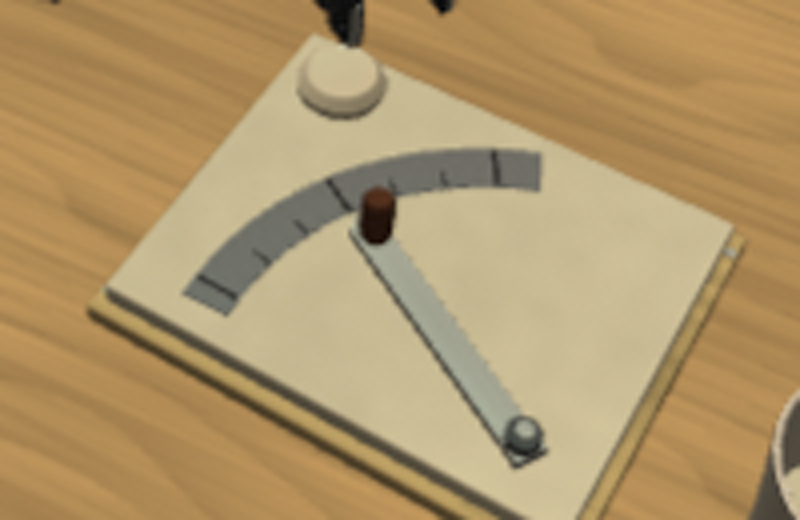

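The scene crop shows the released arm pointing roughly at the middle tick (tick about (340,193), arm tip about (362,225)). I move to above the straightedge, then check from the top.

```bash
python3 -m crank '[{"jaw":65,"x":-39.7,"y":33.7,"z":0,"ax":0,"ay":0,"az":0},{"jaw":65,"x":-39.7,"y":33.7,"z":0,"ax":0,"ay":0,"az":0},{"jaw":65,"x":-39.7,"y":33.7,"z":0,"ax":0,"ay":0,"az":0},{"jaw":65,"x":-39.7,"y":33.7,"z":0,"ax":0,"ay":0,"az":0},{"jaw":65,"x":-39.7,"y":33.7,"z":0,"ax":0,"ay":0,"az":0},{"jaw":65,"x":-39.7,"y":33.7,"z":0,"ax":0,"ay":0,"az":0},{"jaw":65,"x":-39.7,"y":33.7,"z":0,"ax":0,"ay":0,"az":0},{"jaw":65,"x":-39.7,"y":33.7,"z":0,"ax":0,"ay":0,"az":0},{"jaw":65,"x":0,"y":0,"z":20,"ax":0,"ay":0,"az":-7.6},{"jaw":65,"x":0,"y":0,"z":20,"ax":0,"ay":0,"az":-7.6},{"jaw":65,"x":0,"y":0,"z":0,"ax":0,"ay":0,"az":-7.7},{"jaw":65,"x":0,"y":0,"z":0,"ax":0,"ay":0,"az":0}]' 25
python3 - <<'E'
from h import *
p,d=cam('top');np.savez('t4.npz',p=p,d=d)
cv2.imwrite('pics/t4.png',cv2.resize(p[130:260,150:400,::-1],None,fx=3.2,fy=3.2,interpolation=cv2.INTER_CUBIC))
cv2.imwrite('pics/t4.png',cv2.resize(p[135:255,150:290,::-1],None,fx=5,fy=5,interpolation=cv2.INTER_CUBIC))
plan(.606,-.341,.03,-12.3)
c=cloud('top',d)
k=p.astype(int);m=(k[...,0]-k[...,1]>25)&(k.sum(-1)<250);m[:140]=0;m[240:]=0;m[:,:160]=0;m[:,280:]=0
v,u=np.nonzero(m);print(len(u),u.mean(),v.mean(),c[m][:,2].mean())
E
```

```text
t: 8.18
eef_pos: [0.6062, -0.341, 0.204]
tool_rot: [-0.001, 0.779, 0.626, -0.0]
contact_force: [1.0, 1.0, -0.3]
gripper_width: 0.651
t 8.225 pos [ 0.6064 -0.3411  0.2045] head -12.51 w 0.651 F [-0.1 -0.1  0.2] tilt [-1.1e-03  7.0e-04 -1.0e+00]
shift mm [ -0.   -0.3 174.5] dist 174.5 az -0.21
0 nan nan nan<stdin>:8: RuntimeWarning: Mean of empty slice.
  ret = ret.dtype.type(ret / rcount)
```

View pics/t4.png

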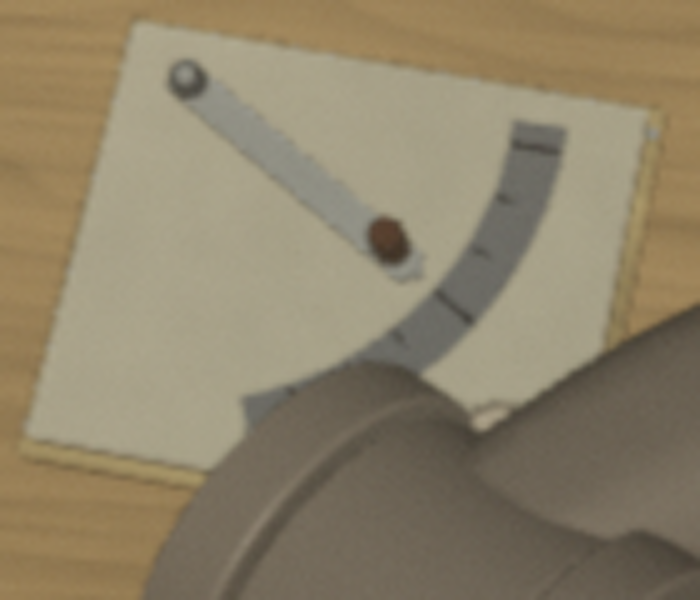

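The arm points at the middle tick (centre at crop (454,308)); its edges run (207,72)-(370,205) and (195,100)-(362,237). Angles from these:

Run:
```python
from h import *
r=lambda u,v,z: ray('top',150+(u+.5)/5-.5,135+(v+.5)/5-.5,z)[:2]
ang=lambda v:np.degrees(np.arctan2(v[1],v[0]))
print('tick dir',ang(r(472,324,.04)-r(436,292,.04)))
piv=r(187,76,.062); print('piv',piv,'tick',ang(r(454,308,.04)-piv), 'from avg piv',ang(r(454,308,.04)-[.6717,.218]))
print('tip',r(420,268,.05),ang(r(420,268,.05)-piv), 'knob',r(388,240,.09),ang(r(388,240,.09)-piv))
# automatic edge fit of steel arm (bluish vs. cream) 
f=np.load('t4.npz');p=f['p'].astype(float)
g=cv2.resize((p[...,0]-p[...,2])[135:255,150:290],None,fx=5,fy=5,interpolation=cv2.INTER_CUBIC)
a=np.array([187,76.]);b=np.array([388,240.]);e=(b-a)/np.linalg.norm(b-a);n=np.array([-e[1],e[0]])
E={1:[],-1:[]}
for s in np.arange(45,200,3):
    for sg in(1,-1):
        t=np.arange(0,36,.5);q=a+e*s+np.outer(t*sg,n)
        pr=cv2.remap(g.astype(np.float32),q[:,:1].astype(np.float32),q[:,1:].astype(np.float32),1)[:,0]
        pr=cv2.GaussianBlur(pr[:,None],(1,9),0)[:,0]
        i=np.argmax(np.diff(pr));E[sg].append(r(*q[i],.05))
for sg in E:
    w=np.array(E[sg],np.float32);l=cv2.fitLine(w,cv2.DIST_HUBER,0,.01,.01).ravel();d=l[:2]*np.sign(-l[0]);n2=np.array([-d[1],d[0]])
    print(sg,'dir',ang(d),'pt',l[2:], 'piv offset',np.dot(np.array([.6717,.218])-l[2:],n2))
# handle of straightedge in t3
f=np.load('top0.npz');s=f['p'][180:200,350:376].astype(int);m=(s[...,0]-s[...,2]>35).astype(np.uint8)
cs,_=cv2.findContours(m,0,2);c=max(cs,key=cv2.contourArea)
print('handle',cv2.minAreaRect(np.array([ray('top',q[0]+350,q[1]+180,.049)[:2] for q in c[:,0]],np.float32)))
```

```text
tick dir -126.34941526533379
piv [0.67516481 0.2221553 ] tick -125.03922898872774 from avg piv -124.92079729376624
tip [0.5677781  0.06187118] -123.8211844354758 knob [0.57259367 0.07692411] -125.23207254965956
1 dir -124.43174 pt [0.6247295  0.17120266] piv offset 0.012280933663906712
-1 dir -125.027565 pt [0.64444274 0.15788603] piv offset -0.012183318230268404
handle ((0.6110789179801941, -0.3388417363166809), (0.04541361331939697, 0.07843674719333649), 5.564850330352783)
```

Arm direction is −124.75° against the tick's −124.95°, and both edges lie ±12.2 mm from the pivot (0.6717, 0.218), so it is on its mark. Next: grasp the handle.

```bash
python3 -m crank '[{"jaw":65,"x":0,"y":0,"z":50,"ax":0,"ay":0,"az":0},{"jaw":65,"x":0,"y":0,"z":50,"ax":0,"ay":0,"az":0},{"jaw":65,"x":0,"y":0,"z":40,"ax":0,"ay":0,"az":0},{"jaw":65,"x":0,"y":0,"z":25,"ax":0,"ay":0,"az":0},{"jaw":65,"x":0,"y":0,"z":19,"ax":0,"ay":0,"az":0},{"jaw":65,"x":0,"y":0,"z":0,"ax":0,"ay":0,"az":0}]' 60
python3 -m crank '[{"jaw":40,"x":0,"y":0,"z":0,"ax":0,"ay":0,"az":0},{"jaw":5,"x":0,"y":0,"z":0,"ax":0,"ay":0,"az":0},{"jaw":5,"x":0,"y":0,"z":0,"ax":0,"ay":0,"az":0},{"jaw":5,"x":0,"y":0,"z":0,"ax":0,"ay":0,"az":0},{"jaw":5,"x":0,"y":0,"z":0,"ax":0,"ay":0,"az":0},{"jaw":5,"x":0,"y":0,"z":-20,"ax":0,"ay":0,"az":0},{"jaw":5,"x":0,"y":0,"z":-40,"ax":0,"ay":0,"az":0},{"jaw":5,"x":0,"y":0,"z":-40,"ax":0,"ay":0,"az":0},{"jaw":5,"x":0,"y":0,"z":-40,"ax":0,"ay":0,"az":0},{"jaw":5,"x":0,"y":0,"z":0,"ax":0,"ay":0,"az":0}]' 60
python3 - <<'E'
from h import *
p,d=cam('top');np.savez('t5.npz',p=p,d=d)
p2,d2=cam('scene');np.savez('s5.npz',p=p2,d=d2)
o=readout.get_obs();e=np.array(o['eef_pos'])
u,v=map(int,proj('top',e));print(u,v);u2,v2=map(int,proj('scene',e));print(u2,v2)
A=cv2.resize(p[v-40:v+40,u-50:u+50,::-1],(400,320),interpolation=2);B=cv2.resize(p2[v2-40:v2+40,u2-50:u2+50,::-1],(400,320),interpolation=2)
cv2.imwrite('pics/g5.png',np.hstack([A,B]))
th=np.radians(-124.8);ex=np.array([np.cos(th),np.sin(th)]);ey=np.array([-ex[1],ex[0]])
g=np.array([.6717,.218])+.09*ex-.037*ey;print('goal',g)
plan(*g,.20,-34.8)
E
```

```text
t: 8.98
eef_pos: [0.6062, -0.3407, 0.02]
tool_rot: [-0.001, 0.779, 0.627, -0.001]
contact_force: [-0.2, -0.2, -0.6]
gripper_width: 0.649
t: 10.22
eef_pos: [0.6086, -0.3427, 0.1659]
tool_rot: [0.003, 0.779, 0.627, 0.002]
contact_force: [1.0, -0.4, -3.0]
gripper_width: 0.249
371 177
195 175
goal [0.58995326 0.16521297]
t 10.325 pos [ 0.6065 -0.3408  0.1613] head -12.34 w 0.246 F [-0.3  0.1 -4.2] tilt [-2.e-04  6.e-04 -1.e+00]
shift mm [ 490.8 -124.2  -38.4] dist 507.7 az 22.46
```

View pics/g5.png

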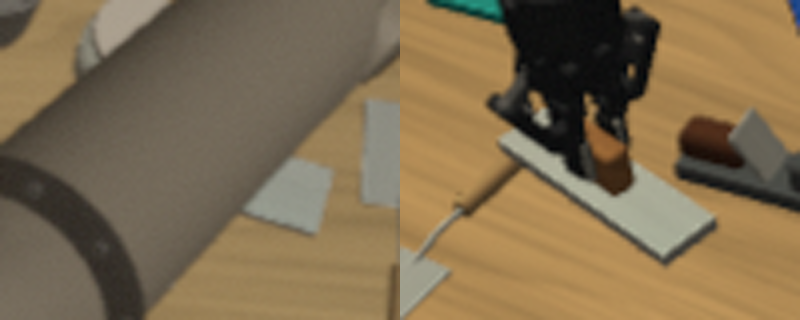

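Straightedge held, level, weighing about 4 N (0.3–0.4 kg, as specified); handle aligned in the jaws in the right half of the picture. Carry it over.

```bash
python3 -m crank '[{"jaw":5,"x":0,"y":0,"z":-38,"ax":0,"ay":0,"az":0},{"jaw":5,"x":24,"y":-6.2,"z":0,"ax":0,"ay":0,"az":0},{"jaw":5,"x":49,"y":-12.4,"z":0,"ax":0,"ay":0,"az":0},{"jaw":5,"x":49,"y":-12.4,"z":0,"ax":0,"ay":0,"az":0},{"jaw":5,"x":49,"y":-12.4,"z":0,"ax":0,"ay":0,"az":0},{"jaw":5,"x":49,"y":-12.4,"z":0,"ax":0,"ay":0,"az":0},{"jaw":5,"x":49,"y":-12.4,"z":0,"ax":0,"ay":0,"az":0},{"jaw":5,"x":49,"y":-12.4,"z":0,"ax":0,"ay":0,"az":0},{"jaw":5,"x":49,"y":-12.4,"z":0,"ax":0,"ay":0,"az":0},{"jaw":5,"x":49,"y":-12.4,"z":0,"ax":0,"ay":0,"az":0},{"jaw":5,"x":49,"y":-12.4,"z":0,"ax":0,"ay":0,"az":0},{"jaw":5,"x":26,"y":-6.4,"z":0,"ax":0,"ay":0,"az":0}]' 60
python3 -m crank '[{"jaw":5,"x":0,"y":0,"z":0,"ax":0,"ay":0,"az":7.5},{"jaw":5,"x":0,"y":0,"z":0,"ax":0,"ay":0,"az":7.5},{"jaw":5,"x":0,"y":0,"z":0,"ax":0,"ay":0,"az":7.5},{"jaw":5,"x":0,"y":0,"z":0,"ax":0,"ay":0,"az":0},{"jaw":5,"x":0,"y":0,"z":0,"ax":0,"ay":0,"az":0}]' 60
python3 - <<'E'
from h import *
th=np.radians(-124.8);ex=np.array([np.cos(th),np.sin(th)]);ey=np.array([-ex[1],ex[0]])
g=np.array([.6717,.218])+.09*ex-.047*ey
plan(*g,.066,-34.8)
E
```

```text
t: 11.82
eef_pos: [0.5883, 0.1688, 0.1971]
tool_rot: [-0.001, 0.778, 0.629, -0.002]
contact_force: [0.6, -0.3, -4.2]
gripper_width: 0.244
t: 12.45
eef_pos: [0.5898, 0.1649, 0.1983]
tool_rot: [-0.0, 0.886, 0.464, -0.001]
contact_force: [0.3, -0.4, -2.9]
gripper_width: 0.248
t 12.45 pos [0.5898 0.1649 0.1983] head -34.69 w 0.248 F [ 0.3 -0.4 -2.9] tilt [-1.8e-03 -8.0e-04 -1.0e+00]
shift mm [  0.6  -9.9 132.3] dist 132.7 az 0.11
```

```bash
python3 -m crank '[{"jaw":5,"x":0.5,"y":-10,"z":0,"ax":0,"ay":0,"az":0.1},{"jaw":5,"x":0,"y":0,"z":35,"ax":0,"ay":0,"az":0},{"jaw":5,"x":0,"y":0,"z":35,"ax":0,"ay":0,"az":0},{"jaw":5,"x":0,"y":0,"z":25,"ax":0,"ay":0,"az":0},{"jaw":5,"x":0,"y":0,"z":15,"ax":0,"ay":0,"az":0},{"jaw":5,"x":0,"y":0,"z":12,"ax":0,"ay":0,"az":0},{"jaw":5,"x":0,"y":0,"z":10,"ax":0,"ay":0,"az":0},{"jaw":5,"x":0,"y":0,"z":0,"ax":0,"ay":0,"az":0},{"jaw":5,"x":0,"y":0,"z":0,"ax":0,"ay":0,"az":0}]' 60
python3 - <<'E'
from h import *
p,d=cam('scene')
cv2.imwrite('pics/s6.png',cv2.resize(p[190:320,250:430,::-1],None,fx=4.4,fy=4.4,interpolation=cv2.INTER_CUBIC))
th=np.radians(-124.8);ex=np.array([np.cos(th),np.sin(th)]);ey=np.array([-ex[1],ex[0]])
g=np.array([.6717,.218])+.09*ex-.037*ey
plan(*g,.058,-34.8)
E
```

```text
t: 13.58
eef_pos: [0.5831, 0.1712, 0.0679]
tool_rot: [0.0, 0.887, 0.462, 0.001]
contact_force: [-0.4, 0.2, -3.4]
gripper_width: 0.243
t 13.625 pos [0.5831 0.1712 0.068 ] head -34.94 w 0.242 F [ 0.1  0.6 -3.1] tilt [ 1.1e-03  5.0e-04 -1.0e+00]
shift mm [-1.   9.1 10. ] dist 13.5 az -0.14
```

View pics/s6.png

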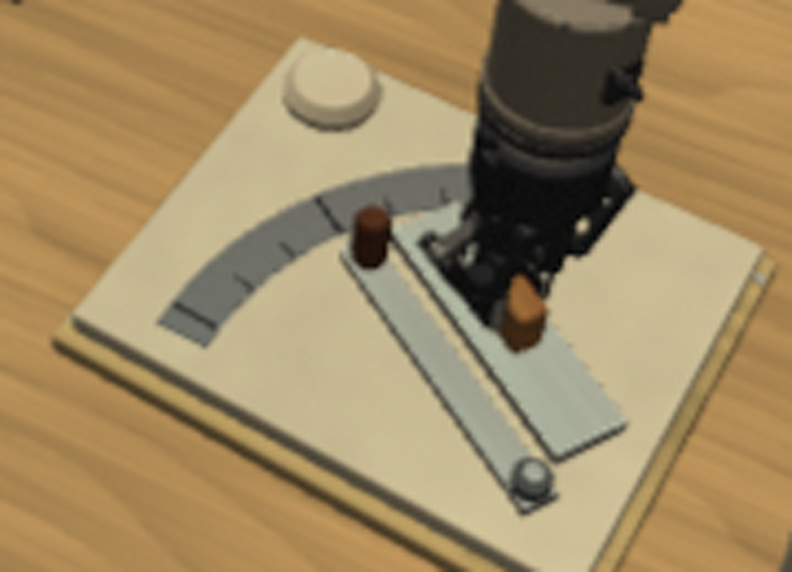

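Straightedge parallel to the arm with a clear gap. Lower gently, then approach the arm.

```bash
python3 -m crank '[{"jaw":5,"x":0,"y":0,"z":3,"ax":0,"ay":0,"az":0},{"jaw":5,"x":0,"y":0,"z":3,"ax":0,"ay":0,"az":0},{"jaw":5,"x":0,"y":0,"z":2.5,"ax":0,"ay":0,"az":0},{"jaw":5,"x":0,"y":2.5,"z":0,"ax":0,"ay":0,"az":0},{"jaw":5,"x":0,"y":2.5,"z":0,"ax":0,"ay":0,"az":0},{"jaw":5,"x":0,"y":2,"z":0,"ax":0,"ay":0,"az":0},{"jaw":5,"x":0,"y":0,"z":0,"ax":0,"ay":0,"az":0},{"jaw":5,"x":0,"y":0,"z":0,"ax":0,"ay":0,"az":0}]' 60
python3 -m crank '[{"jaw":5,"x":0,"y":0,"z":1,"ax":0,"ay":0,"az":0},{"jaw":5,"x":0,"y":0,"z":0,"ax":0,"ay":0,"az":0},{"jaw":5,"x":0,"y":0,"z":0,"ax":0,"ay":0,"az":0}]' 60
python3 - <<'E'
from h import *
th=np.radians(-124.8);ex=np.array([np.cos(th),np.sin(th)]);ey=np.array([-ex[1],ex[0]])
g=np.array([.6717,.218])+.09*ex-.037*ey
plan(*g,.058,-34.8)
E
```

```text
t: 14.62
eef_pos: [0.587, 0.1697, 0.0609]
tool_rot: [-0.002, 0.886, 0.463, -0.0]
contact_force: [-12.2, 4.1, 20.7]
gripper_width: 0.241
t: 15.0
eef_pos: [0.587, 0.1697, 0.0609]
tool_rot: [-0.003, 0.886, 0.463, -0.0]
contact_force: [-15.2, 2.7, 29.1]
gripper_width: 0.244
t 15.0 pos [0.587  0.1697 0.0609] head -34.85 w 0.244 F [-15.2   2.7  29.1] tilt [-0.0027  0.0044 -1.    ]
shift mm [-2.1  5.   2.9] dist 6.1 az -0.05
```

Pressing on the panel (29 N): contact at TCP z≈0.061. Ease off first.

```bash
python3 -m crank '[{"jaw":5,"x":0,"y":0,"z":-3,"ax":0,"ay":0,"az":0},{"jaw":5,"x":0,"y":0,"z":0,"ax":0,"ay":0,"az":0},{"jaw":5,"x":0,"y":0,"z":0,"ax":0,"ay":0,"az":0},{"jaw":5,"x":0,"y":0,"z":0,"ax":0,"ay":0,"az":0}]' 60
python3 - <<'E'
from h import *
th=np.radians(-124.8);ex=np.array([np.cos(th),np.sin(th)]);ey=np.array([-ex[1],ex[0]])
g=np.array([.6717,.218])+.09*ex-.037*ey
plan(*g,.061,-34.8); print('F along ey',np.array(readout.get_obs()['contact_force'])[:2]@ey)
p,d=cam('scene');np.savez('s7.npz',p=p,d=d)
cv2.imwrite('pics/s7.png',cv2.resize(p[220:310,310:410,::-1],None,fx=6.5,fy=6.5,interpolation=cv2.INTER_CUBIC))
E
```

```text
t: 15.5
eef_pos: [0.5886, 0.167, 0.0609]
tool_rot: [0.0, 0.887, 0.462, 0.0]
contact_force: [-1.4, 0.0, 2.7]
gripper_width: 0.247
t 15.5 pos [0.5886 0.167  0.0609] head -34.95 w 0.247 F [-1.4  0.   2.7] tilt [ 2.e-04 -0.e+00 -1.e+00]
shift mm [-0.7  2.2 -0.1] dist 2.3 az -0.15
F along ey -1.1864492982575066
```

View pics/s7.png

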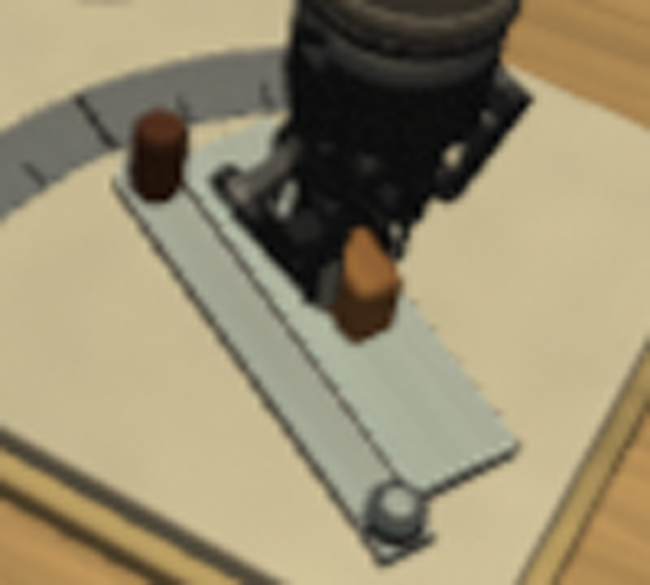

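The gap is now a thin dark line, estimated at 2 mm. Nudge in small steps, watching the lateral force.

```bash
cat > c.py <<'E'
from h import *
th=np.radians(-124.8);ex=np.array([np.cos(th),np.sin(th)]);ey=np.array([-ex[1],ex[0]])
o=readout.get_obs();r=np.array(o['eef_pos'])[:2]-[.6717,.218]
print('x,y in pivot',1000*r@ex,1000*r@ey,'Fey',np.array(o['contact_force'])[:2]@ey,'Fex',np.array(o['contact_force'])[:2]@ex)
E
python3 -m crank '[{"jaw":5,"x":0,"y":0.5,"z":-0.3,"ax":0,"ay":0,"az":0},{"jaw":5,"x":0,"y":0.5,"z":0,"ax":0,"ay":0,"az":0},{"jaw":5,"x":0,"y":0,"z":0,"ax":0,"ay":0,"az":0},{"jaw":5,"x":0,"y":0,"z":0,"ax":0,"ay":0,"az":0}]' 60; python3 c.py
python3 -m crank '[{"jaw":5,"x":0,"y":0.5,"z":0,"ax":0,"ay":0,"az":0},{"jaw":5,"x":0,"y":0,"z":0,"ax":0,"ay":0,"az":0},{"jaw":5,"x":0,"y":0,"z":0,"ax":0,"ay":0,"az":0}]' 60; python3 c.py
```

```text
t: 16.05
eef_pos: [0.589, 0.1667, 0.0609]
tool_rot: [-0.0, 0.887, 0.462, -0.0]
contact_force: [-1.7, 1.1, -0.4]
gripper_width: 0.245
x,y in pivot 89.34507001833072 -38.589394835305754 Fey -2.0245108433991 Fex 0.06369753082679411
t: 16.42
eef_pos: [0.5895, 0.1662, 0.0609]
tool_rot: [0.0, 0.887, 0.462, -0.0]
contact_force: [0.2, 2.3, -1.4]
gripper_width: 0.244
x,y in pivot 89.46056048442846 -37.91111039253139 Fey -1.1607438341238399 Fex -1.9798413786240492
```

```bash
python3 -m crank '[{"jaw":5,"x":0,"y":0.5,"z":0,"ax":0,"ay":0,"az":0},{"jaw":5,"x":0,"y":0,"z":0,"ax":0,"ay":0,"az":0},{"jaw":5,"x":0,"y":0,"z":0,"ax":0,"ay":0,"az":0}]' 60; python3 c.py
python3 -m crank '[{"jaw":5,"x":0,"y":0.5,"z":0,"ax":0,"ay":0,"az":0},{"jaw":5,"x":0,"y":0,"z":0,"ax":0,"ay":0,"az":0},{"jaw":5,"x":0,"y":0,"z":0,"ax":0,"ay":0,"az":0}]' 60; python3 c.py
```

```text
t: 16.8
eef_pos: [0.5896, 0.1661, 0.0609]
tool_rot: [-0.0, 0.887, 0.462, -0.0]
contact_force: [-2.3, 1.9, -1.3]
gripper_width: 0.247
x,y in pivot 89.47433641709821 -37.783597937737326 Fey -2.982630627659703 Fex -0.26895908624718734
t: 17.18
eef_pos: [0.5897, 0.166, 0.061]
tool_rot: [-0.0, 0.887, 0.462, -0.001]
contact_force: [-4.2, 1.7, 0.8]
gripper_width: 0.241
x,y in pivot 89.49529394449473 -37.62539297918295 Fey -4.4144630248777625 Fex 0.9694595104616397
```

The force rises to 4.4 N and motion stalls: contact with the arm. Relieve the side load, open, retreat.

```bash
python3 -m crank '[{"jaw":5,"x":0,"y":-0.5,"z":0,"ax":0,"ay":0,"az":0},{"jaw":5,"x":0,"y":0,"z":0,"ax":0,"ay":0,"az":0},{"jaw":32,"x":0,"y":0,"z":0,"ax":0,"ay":0,"az":0},{"jaw":40,"x":0,"y":0,"z":0,"ax":0,"ay":0,"az":0},{"jaw":60,"x":0,"y":0,"z":0,"ax":0,"ay":0,"az":0},{"jaw":60,"x":0,"y":0,"z":-15,"ax":0,"ay":0,"az":0},{"jaw":60,"x":0,"y":0,"z":-40,"ax":0,"ay":0,"az":0},{"jaw":60,"x":0,"y":0,"z":-50,"ax":0,"ay":0,"az":0},{"jaw":60,"x":0,"y":0,"z":-50,"ax":0,"ay":0,"az":0},{"jaw":60,"x":0,"y":0,"z":-30,"ax":0,"ay":0,"az":0}]' 30
python3 -m crank '[{"jaw":60,"x":40,"y":-40,"z":0,"ax":0,"ay":0,"az":0},{"jaw":60,"x":40,"y":-40,"z":0,"ax":0,"ay":0,"az":0},{"jaw":60,"x":40,"y":-40,"z":0,"ax":0,"ay":0,"az":0},{"jaw":60,"x":40,"y":-40,"z":0,"ax":0,"ay":0,"az":0},{"jaw":60,"x":0,"y":0,"z":0,"ax":0,"ay":0,"az":0},{"jaw":60,"x":0,"y":0,"z":0,"ax":0,"ay":0,"az":0}]' 30
python3 - <<'E'
from h import *
p,d=cam('top');np.savez('t8.npz',p=p,d=d);p2,d2=cam('scene')
A=cv2.resize(p[135:215,160:260,::-1],(500,400),interpolation=2);np.save('c8.npy',A)
B=cv2.resize(p2[220:310,310:410,::-1],None,fx=4.44,fy=4.44,interpolation=2)[:400]
cv2.imwrite('pics/f8.png',cv2.resize(np.hstack([A,B]),None,fx=.84,fy=.84,interpolation=cv2.INTER_AREA)); print(A.shape,B.shape)
E
```

```text
t: 18.42
eef_pos: [0.5911, 0.1658, 0.2502]
tool_rot: [0.0, 0.887, 0.462, 0.002]
contact_force: [0.2, -0.5, -0.4]
gripper_width: 0.596
t: 19.18
eef_pos: [0.5507, 0.3881, 0.2468]
tool_rot: [0.0, 0.887, 0.462, 0.0]
contact_force: [0.7, -1.4, 0.3]
gripper_width: 0.605
(400, 500, 3) (400, 444, 3)
```

View pics/f8.png

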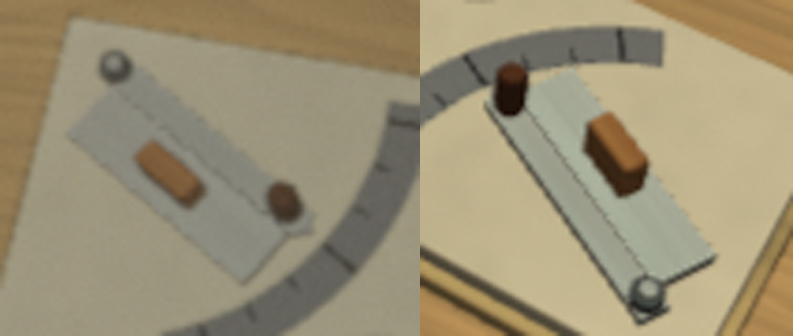

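Both views show the straightedge flush on the robot side, arm still at the middle tick. One numeric check of the edges:

Run:
```python
from h import *
p=np.load('t8.npz')['p'].astype(np.float32);g=p[...,0]-p[...,2]
piv=np.array([.6717,.218]);th=np.radians(-124.8);ex=np.array([np.cos(th),np.sin(th)]);ey=np.array([-ex[1],ex[0]])
for nm,y0,y1,x0,x1,z in(('arm far edge',0.004,.026,.03,.15,.05),('SE robot edge',-.050,-.075,.015,.17,.05)):
    P=[]
    for s in np.arange(x0,x1,.004):
        t=np.linspace(y0,y1,45);uv=np.array([proj('top',np.r_[piv+ex*s+ey*q,z]) for q in t],np.float32)
        pr=cv2.GaussianBlur(cv2.remap(g,uv[:,:1],uv[:,1:],1),(1,11),0)[:,0];P.append((s,t[np.argmax(np.diff(pr))]))
    l=cv2.fitLine(np.array(P,np.float32),cv2.DIST_HUBER,0,.01,.01).ravel();sl=l[1]/l[0]
    print(nm,'angle deg vs -124.8:',np.degrees(np.arctan(sl)).round(2),'y mm at x=90:',1000*(l[3]+sl*(.09-l[2])))
C=cloud('top',np.load('t8.npz')['d'])
for x,y in((.02,-.05),(.15,-.05)):
    u,v=map(round,proj('top',np.r_[piv+ex*x+ey*y,.05]));print('SE top z',np.median(C[v-1:v+2,u-1:u+2,2]))
a=np.load('top0.npz')['p'].astype(int);d=np.abs(a-p).sum(-1)
for n,(u,v) in dict(puck=(250,226),bottle=(108,212),tub=(117,152),cup=(320,133),jar=(353,150),plane=(357,244),knife=(421,200)).items(): print(n,d[v-15:v+15,u-15:u+15].mean().round(1))
```

```text
arm far edge angle deg vs -124.8: 0.02 y mm at x=90: 11.984056Traceback (most recent call last):
  File "<stdin>", line 7, in <module>
  File "h.py", line 12, in proj
    c=eyes.calibration(n);x=np.array(c['R'])@X+np.array(c['t'])
ValueError: time passes only in moves, steps and waits
```

Run:
```python
import h; from h import *
c0=eyes.calibration('top')
class Ey: calibration=staticmethod(lambda n:c0)
h.eyes=Ey
p=np.load('t8.npz')['p'].astype(np.float32);g=p[...,0]-p[...,2]
piv=np.array([.6717,.218]);th=np.radians(-124.8);ex=np.array([np.cos(th),np.sin(th)]);ey=np.array([-ex[1],ex[0]])
P=[]
for s in np.arange(.015,.17,.004):
    t=np.linspace(-.050,-.075,45);uv=np.array([proj('top',np.r_[piv+ex*s+ey*q,.05]) for q in t],np.float32)
    pr=cv2.GaussianBlur(cv2.remap(g,uv[:,:1],uv[:,1:],1),(1,11),0)[:,0];P.append((s,t[np.argmax(np.diff(pr))]))
l=cv2.fitLine(np.array(P,np.float32),cv2.DIST_HUBER,0,.01,.01).ravel();sl=l[1]/l[0]
print('SE edge angle',np.degrees(np.arctan(sl)).round(2),'y mm (want -62):',1000*(l[3]+sl*(.09-l[2])))
C=cloud('top',np.load('t8.npz')['d'])
for x,y in((.02,-.05),(.15,-.05)):
    u,v=map(round,proj('top',np.r_[piv+ex*x+ey*y,.05]));print('SE top z',np.median(C[v-1:v+2,u-1:u+2,2]))
a=np.load('top0.npz')['p'].astype(int);d=np.abs(a-p).sum(-1)
for n,(u,v) in dict(puck=(250,226),bottle=(108,212),tub=(117,152),cup=(320,133),jar=(353,150),plane=(357,244),knife=(421,200)).items(): print(n,d[v-15:v+15,u-15:u+15].mean().round(1))
```

```text
SE edge angle 0.05 y mm (want -62): -61.937904
SE top z 0.05191518948488051
SE top z 0.05076949499280695
puck 4.2
bottle 4.0
tub 29.0
cup 4.8
jar 4.3
plane 4.6
knife 4.3
```

```bash
python3 -c "
from h import *
print(proj('top',np.array([.5507,.3881,.32])))
print(ticket.hand_in())"
```

```text
(np.float64(86.71912315240678), np.float64(152.47017211510945))
the job is handed in; nothing more can be done
None
```

I swung the arm to the middle long tick by its knob, then laid the straightedge flush along its robot-side edge. I handed the job in at about 19 s; the hand-in gives no verdict.

- **Arm:** it lies along −124.8°, against about −124.9° measured for the 30° tick. It was still there after I released the straightedge.
- **Straightedge:** it is parallel to the arm within about 0.05°. Its outer edge is at y = −61.9 mm (flush would be −62), and its middle was about 89 mm along the arm when I let go. Its top measured 51 to 52 mm above the table (50 expected, within depth noise), so it lies flat.
- **Handling:** I lowered it slowly, but it briefly pressed on the panel with about 29 N before I eased off. Final contact with the arm was about 4 N sideways, relieved before the jaws opened.
- **Bystanders:** before/after pictures show no change at the puck, bottle, cup, jar, plane or putty knife. The tub area did differ. I put that down to the gripper, which projects about 30 pixels from the tub in the last picture, but I took no clear look to confirm it. The gripper stayed at about 0.25 m near the tub, which is 0.13 m tall.

One check script stopped partway because the camera calibration call was refused; I reran the rest with the calibration stored, and it finished.

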